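Drive the stuck roll pin clear of the selector shaft

ROBOT

A 7-joint arm with a two-finger parallel gripper is mounted at the origin on the work surface. World frame = base frame: x ahead of the robot, y to its left, z up, the work surface at z = 0. Lengths are in m, angles in rad, forces in N, time in s.
With the tool pointing down it reaches from about 0.425 to 0.925 m from the base axis. Payload 6.8 kg.
Tool frame: the origin (TCP) lies on the centre line of the jaws, within the pads' length; the fingertips stand 19 mm ahead of it and the grasp point (between the pads) is the TCP (bot.tcp_to_tips is the distance from the TCP to the fingertips, in m); x points along the fingers, y is the direction in which the jaws open and shut, and the axes are right-handed (so a half turn about x gives the same grasp; the last joint's range is limited). The gripper opens to 85 mm and grips with 20 to 120 N. Pads are 22 mm wide; open, the fingers measure 114 mm over their backs; the gripper's body (76 mm by 85 mm) begins 54 mm behind the grasp point. The pads swing forward as they close: fully open they stand 13 mm farther back than shut.
Start: joints at [-1.373, 0.477, 0.022, 1.555, -0.011, 1.109, -0.083], TCP at [0.203, 0.644, 0.25] pointing down, gripper open.
Joint ranges: [-2.96, 2.96], [-0.34, 2.1], [-1.41, 1.46], [0.24, 2.44], [-1.37, 4.51], [0.17, 1.92], [-2.96, 2.96]. Speed limits (rad/s): [2.39, 2.39, 3.14, 3.14, 3.14, 3.14, 3.14].

INTERFACE

Orientations are given as a unit quaternion [w, x, y, z].
In Python, from station import status, eyes, bot gives the robot as it stands.
- The arm moves only by the tool apply_moves, never from a script. Its arguments are lists of equal length, an entry for each row: "travel": the shift along the tool's x, y, z in cm, a list of three; "turn": the turn, a rotation vector about the tool's x, y, z in rad, a list of three; "grip": the closure, from 0 (fully open) to 1 (shut). In form: {"travel": [[tx, ty, tz], ...], "turn": [[wx, wy, wz], ...], "grip": [grip, ...]}. A call has 1 to 8 rows; each row shifts and turns the pose as measured when the row begins, along the tool's axes as they then stand; what a row does not reach is not made up. A row lasts 1/12 s, in which the tool goes at most 41.7 mm and 7.16 degrees, less where a joint would pass 70% of its speed; a pose out of reach is approached as far as the arm can. A call is refused whole if a number of a shift passes 4.17 or a number of a turn 0.125, either way. A call with a gripper value outside its range is refused whole. The fingers move at their own pace and stop on an object; "newtons" is the grip in N (left out, the last holds). Time passes only in rows, so rows that do not move let the fingers close. It gives the time, the measured TCP pose, the force and the opening at its end, in the units of the state.
- status.get_obs(): the state, without advancing time (a new reading comes with each control period).
- eyes.read_camera(name): name is "scene" or "side" or "wrist"; returns the picture (420x560x3 uint8, red, green, blue); there is no depth.
- eyes.calibration(name): a dict with "intrinsics" (3x3 intrinsics, pixels), "xyz" and "attitude" of the camera in the world; the wrist camera has in their place "T_tool_cam" (4x4, takes a point from camera to tool coordinates, whose origin is the TCP and whose axes are the tool frame's). Camera axes: x right, y down, z forward; pixel columns grow to the right and rows downward; lengths in m; the calibration is good to about 2 mm. A picture is of the moment at which its call begins: read the wrist's pose just before it. calibration takes no time and is no camera call.
- bot.hand_in(): hands the job in, once; it reports no verdict.
Trained networks look in the newest picture that a camera, given by its name, has taken for a name from the list of things; names that differ only in an ending like _2 or _b are one class to them, and where a whole thing is asked for, a point or a joint stands for the part that bears it (a point fixed in the world has none). Each returns a list of dicts, best first, with "score" (0 to 1); they miss things now and then, are a little off and sometimes report something else, mostly with a low value. They report only what shows in the picture. A call takes as long as a camera call. They do not tell look-alikes from the thing itself.
- eyes.masks_of(thing, camera): "region" (420x560 bool, what is visible of it) and "rect" ([left, top, right, bottom] in pixels, round what is visible of it).
The state is a dict: "t": time; "q": joint angles; "joint_vel": joint speeds; "joint_torque": joint torques, N m; "eef_pos": TCP position; "tool_rot": TCP orientation; "contact_force": force on the tool from outside, world axes, zero at the start; "torque": the same for the moment, N m; "gripper_width": opening from 0.0 (shut) to 1.0 (fully open).
Only numpy, scipy, OpenCV 4.12 (cv2) and the standard library are available. Lean on these libraries where they do the work, as an engineer would, in place of code of your own. Each camera call takes 0.05 s, during which the arm holds its last target. There are 200 camera calls.

TASK

The roll pin that locks the park-lock lever to its shaft is stuck. With the blue-banded drift punch, press it down from above until it is clear of the shaft but still held in the hub's lower wall, without ever pressing on the work with more than about 30 N. Then stand the punch back in its hole in the rack; keep the gripper off the work and leave everything else where it is.

Things in the scene. Friction and masses are not known exactly. Their poses are not given: they have to be found in the camera images.
- fixture: Fixed V-block set on a dark base plate 130 (x) x 240 (y) x 14 mm. Origin: centre of its underside, on the bench; z up. V-blocks at y = -74 and +74 mm with stirrup clamps up to 140 mm above the bench. A 24 mm shaft, 270 mm long, lies clamped in the V's along y, its axis 90 mm above the bench, exactly over x = 0. The V's are rubber-lined: pressed down, shaft and hub sink about 1 mm per 12 N.
- gap_mid (a point): Nominal point only: midway between the V-blocks (fixture x = 0, y = 0), at the height of the hub's flat top, 114 mm above the bench; axes as the fixture's. The hub's flat top is 40 (x) x 60 (y) mm; in its middle is the vertical 11 mm bore through hub and shaft. The shaft was laid in by eye: the bore is at x = 0 but anywhere within 12 mm of y = 0, either way. Find it by sight or feel.
- pin (a joint): How far the yellowish roll pin (10.6 mm thick, 46 mm long) is driven down, m. At 0 its top end is 4 mm below the hub's flat top; starts at 0 to 0.004. At 0.032 the top end leaves the shaft, at 0.044 the hub. Aim for 0.0365 (0.033 to 0.040 is good): top end 40.5 mm below the hub top. Resists with 11 N plus 2.5 N per 10 mm/s of speed, all the way; stays where left.
- punch: Drift punch with a blue band at its top, dark steel, 160 mm long, about 150 g. Origin: centre of the tip's flat end; z runs up the shank. Tip 9 mm thick and 52 mm long, a 10 mm cone, then a hexagonal shank, 13 mm across flats (flats facing its y), from 62 to 160 mm above the tip. It stands upright, tip down, in one of the rack's holes, tip 7 mm above the bench. Grip the shank about 120 mm above the tip.
- rack: Fixed wooden punch rack 165 (x) x 46 (y) x 82 mm high. Origin: centre of its underside, on the bench. Three holes, 18 mm wide and 75 mm deep (floor 7 mm above the bench), at x = -55, 0 and +55 mm, y = 0. Each holds a punch at the start; the blue-banded one may be in any of them, and its hole is empty while it is out.
- punch_small: Bystander: 6 mm punch with a yellow band, 142 mm long, same hexagonal shank, in the rack. Origin at its tip.
- punch_large: Bystander: 12 mm punch with a red band, 148 mm long, same hexagonal shank, in the rack. Origin at its tip.
- hammer: Bystander: brass hammer with a wooden handle, 270 mm long, lying beyond the work.
- bearing: Bystander: steel bearing ring, 62 mm across, 16 mm high, lying near the robot.
- pinion: Bystander: small steel pinion gear, 45 mm across, 34 mm high, near the robot.
- oil_can: Bystander: blue can, 52 mm across, 150 mm high, at the far edge.
- gland: Bystander: nickel cable gland, 38 mm across, 32 mm high, at the far edge.
Not all that is in view belongs to the job. There is more than one size of the rack; the job needs the smaller.

How it is judged:
On the way, in this order (a step that is already met when the one before it is completed fails the run):
1. the punch is on the pin in its bore and has broken it loose: the pin has moved to beyond 8 mm under the punch (value of joint pin above 0.008 m and contact force between punch and fixture above 2 N and angle between punch's own z axis and vertical below 0.2 rad), for 0.1 s.
2. the pin has been driven clear of the shaft, to between 33 and 40 mm (value of joint pin between 0.033 and 0.04 m), for 0.2 s.
At the end, for the whole second after the job is handed in: The pin stands driven 33 to 40 mm (clear of the shaft, still held in the hub's lower wall); the blue-banded punch stands tip down on the floor of its hole in the rack (tip within 7 mm of the floor, leaning less than 0.15 rad), released and at rest (all of step 2 and z of punch in the frame of rack below 0.014 m and y of punch in the frame of rack between -0.012 and 0.012 m and horizontal distance between punch and rack below 0.068 m and angle between punch's own z axis and vertical below 0.15 rad and linear speed of punch below 0.02 m/s); the robot touches nothing.
It fails at once if the punch presses on the work (hub, pin, shaft or fixture) with more than 30 N (contact force between punch and fixture above 30 N).
It fails at once if the gripper or arm touches the work with more than 3 N (contact force between any of the fingers, the arm and fixture above 3 N).
It fails at once if the pin is driven more than 42 mm, out of the hub's lower wall (value of joint pin above 0.042 m).
It fails at once if another punch is lifted or shifted by more than 20 mm (distance of any of punch_small, punch_large from where it was at the start of the episode above 0.02 m).
It fails at once if the hammer, bearing, pinion, can or gland is moved by more than 20 mm (distance of any of hammer, bearing, pinion, oil_can, gland from where it was at the start of the episode above 0.02 m).
It also fails if it takes over 72 s, if anything falls off the work surface, if the arm or the gripper's body presses on something with over 40 N, if the wrist force passes 120 N, or if a joint passes its speed limit or range.

## Working session

There is one attempt and no reset: what is moved stays moved. The work goes in short steps, Python scripts to look and compute and a tool call to move; the robot and the scene stay as the last step left them, time stands still between calls to the robot, and variables do not carry over. Pictures are saved under pics/ and viewed, about 8 in all and at most 12, crops included, and the job is handed in when it is done.

Besides the shell and the picture viewer there is one more tool, called after "Call:" as name(argument=value, ...) on one line, values as JSON. apply_moves: Moves the arm, as the interface text tells. Its arguments: {"type":"object","properties":{"travel":{"type":"array"},"turn":{"type":"array"},"grip":{"type":"array"},"newtons":{"type":"number"}},"required":["travel","turn","grip"]}

```bash
ls; mkdir -p pics; cat > h.py <<'E'
import numpy as np, cv2, json
from scipy.spatial.transform import Rotation as R
from station import status, eyes, bot
def q2R(q): return R.from_quat([q[1],q[2],q[3],q[0]]).as_matrix()
def cam(name, obs=None):
    c=eyes.calibration(name); K=np.array(c["intrinsics"])
    if "T_tool_cam" in c:
        o=obs or status.get_obs(); T=np.eye(4);T[:3,:3]=q2R(o["tool_rot"]);T[:3,3]=o["eef_pos"]
        T=T@np.array(c["T_tool_cam"]); return K,T[:3,3],T[:3,:3]
    a=np.array(c["attitude"]); return K,np.array(c["xyz"]),(a if a.shape==(3,3) else q2R(a))
def atz(C,uv,z):
    K,p,Rm=C; d=Rm@np.linalg.inv(K)@np.array([uv[0],uv[1],1.]); return p+d*(z-p[2])/d[2]
def proj(C,X):
    K,p,Rm=C; v=K@(Rm.T@(np.array(X)-p)); return v[:2]/v[2]
def snap(name,fn):
    im=eyes.read_camera(name); cv2.imwrite("pics/"+fn,im[:,:,::-1]); return im
E
python3 - <<'E'
from h import *
print(status.get_obs())
a=snap("scene","a.png"); b=snap("side","b.png"); 
cv2.imwrite("pics/ab.png",np.hstack([a,b])[:,:,::-1])
for n in ["scene","side"]:
    C=cam(n); print(n,C)
    for t in ["rack","punch","fixture","pin","punch_small","punch_large"]:
        for m in eyes.masks_of(t,n)[:3]: print(t,m["score"],m["rect"])
E
```

```text
pics
{'t': 0.0, 'q': array([-1.3730801 ,  0.47778793,  0.02232458,  1.55644653, -0.0115143 ,
        1.10927387, -0.0831076 ]), 'joint_vel': array([ 0.00080707,  0.00072297,  0.00097655, -0.00074582,  0.00125441,
       -0.00158856, -0.0005354 ]), 'joint_torque': array([ 2.14898392e-05, -5.96457589e+01,  1.60799168e+00, -2.81193101e+01,
        1.23925443e-02,  9.61483049e-03,  1.19508738e-05]), 'eef_pos': array([0.20305668, 0.64315898, 0.24933561]), 'tool_rot': array([ 0.69880062,  0.1070645 ,  0.69891406, -0.10832368]), 'contact_force': array([ 1.53732178,  0.05886514, -0.2184117 ]), 'torque': array([-0.01906761, -0.00695353, -0.01568304]), 'gripper_width': 0.9942782471572793}
scene (array([[400.49218994,   0.        , 283.40427152],
       [  0.        , 400.49218994, 218.86366654],
       [  0.        ,   0.        ,   1.        ]]), array([ 0.97267871, -0.47328461,  0.63751341]), array([[ 0.67866988,  0.50780722, -0.53060251],
       [ 0.73424314, -0.45224377,  0.50632261],
       [ 0.0171526 , -0.73321716, -0.67977819]]))
rack 0.87 [114.2, 150.1, 188.1, 248.7]
rack 0.56 [205.2, 224.2, 259.8, 311.1]
punch 0.69 [211.8, 196.7, 223.7, 233.5]
fixture 0.69 [288.9, 146.9, 398.0, 234.7]
punch_small 0.7 [232.6, 240.3, 244.3, 273.2]
punch_small 0.61 [288.1, 142.1, 397.3, 236.8]
punch_large 0.53 [222.7, 220.2, 230.5, 251.7]
side (array([[381.29459975,   0.        , 271.04154606],
       [  0.        , 381.29459975, 206.22881986],
       [  0.        ,   0.        ,   1.        ]]), array([ 0.39340818, -0.57123835,  0.57661307]), array([[ 0.95385184, -0.20908381,  0.21552409],
       [-0.29945411, -0.60922502,  0.7342834 ],
       [-0.0222241 , -0.76493715, -0.64372141]]))
rack 0.92 [238.6, 264.5, 342.3, 322.2]
rack 0.76 [28.6, 297.7, 206.9, 397.8]
punch 0.91 [250.0, 240.5, 261.8, 286.4]
fixture 0.79 [217.0, 128.4, 285.8, 229.9]
punch_small 0.75 [317.3, 248.6, 328.8, 281.2]
punch_large 0.84 [286.4, 244.4, 296.9, 285.5]
```

View pics/a.png

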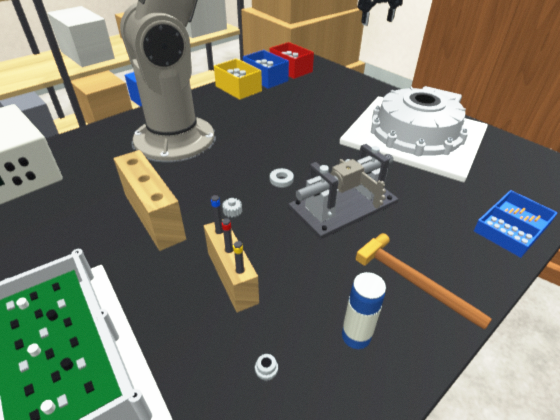

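View pics/b.png

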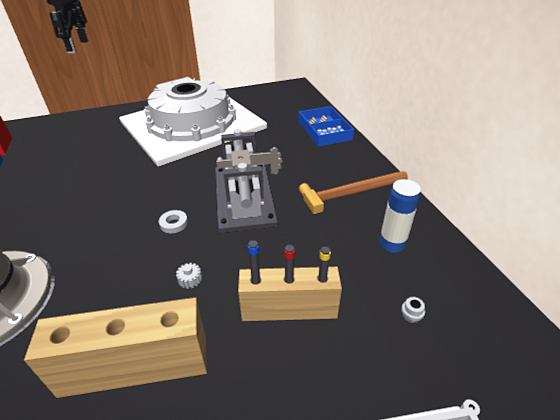

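The scene picture shows the blue-banded punch at (217,203) in the small rack, at the end near the robot. The fixture is at (345,190), with the lever hub between its clamps. The side view agrees: blue punch (254,245), fixture (245,185). The big wooden rack is the look-alike.

```bash
python3 - <<'E'
from h import *
S,D=cam("scene"),cam("side")
def tri(a,b):
    A=[];B=[]
    for C,uv in((S,a),(D,b)):
        K,p,Rm=C; d=Rm@np.linalg.inv(K)@np.array([uv[0],uv[1],1.]); d/=np.linalg.norm(d)
        M=np.eye(3)-np.outer(d,d); A.append(M);B.append(M@p)
    return np.linalg.lstsq(np.vstack(A),np.hstack(B),rcond=None)[0].round(4)
print("tops",tri((215.5,199),(253,243)),tri((226,223),(289,248)),tri((238,243),(325,250)))
for n,uv,z in (("blue",(215.5,199),.167),("red",(226,223),.155),("yel",(238,243),.149)): print(n,atz(S,uv,z))
for n,uv,z in (("blue",(253,243),.167),("red",(289.5,248),.155),("yel",(325,250),.149)): print(n,atz(D,uv,z))
print("plate side", [atz(D,u,.014).round(3) for u in((218,226),(275,222))])
print("plate scene",[atz(S,u,.014).round(3) for u in((330,227),(397,201),(291,204))])
print("hub",atz(S,(347,175),.114).round(3))
E
```

```text
tops [ 0.48   -0.1756  0.1639] [ 0.5322 -0.1917  0.151 ] [ 0.584  -0.2072  0.1478]
blue [ 0.48430161 -0.1789877   0.167     ]
red [ 0.5371534  -0.19600092  0.155     ]
yel [ 0.58441773 -0.20690773  0.149     ]
blue [ 0.47929853 -0.17691254  0.167     ]
red [ 0.53159017 -0.19334406  0.155     ]
yel [ 0.58344771 -0.2092263   0.149     ]
plate side [array([0.453, 0.044, 0.014]), array([0.574, 0.017, 0.014])]
plate scene [array([0.575, 0.051, 0.014]), array([0.622, 0.24 , 0.014]), array([0.46 , 0.04 , 0.014])]
hub [0.553 0.117 0.114]
```

```bash
cat >> h.py <<'E'
def plan(p,jaw):
    """p: target TCP; jaw: desired horizontal jaw direction (sign free); prints total shift (cm, current tool axes) & turn"""
    o=status.get_obs(); Rm=q2R(o["tool_rot"]); d=np.array(p)-o["eef_pos"]
    y=np.array([np.cos(jaw),np.sin(jaw),0]); 
    if y@Rm[:,1]<0:y=-y
    x=np.array([0,0,-1.]); Rt=np.stack([x,y,np.cross(x,y)],1)
    rv=R.from_matrix(Rm.T@Rt).as_rotvec()
    print("t",round(o["t"],2),"pos",o["eef_pos"].round(4),"F",o["contact_force"].round(1),"w",round(o["gripper_width"],3),"q",o["q"].round(2))
    print("tool shift cm",(Rm.T@d*100).round(2),"turn",rv.round(3)); 
E
python3 - <<'E'
from h import *
print(cam("wrist")); print(eyes.calibration("wrist")["T_tool_cam"]); o=status.get_obs(); print(q2R(o["tool_rot"]).round(3))
plan([.545,.13,.25],np.pi/2-.29)
E
```

```text
(array([[307.74285024,   0.        , 282.29500767],
       [  0.        , 307.74285024, 212.20152325],
       [  0.        ,   0.        ,   1.        ]]), array([0.13020942, 0.66584936, 0.37365019]), array([[ 3.01155610e-01,  9.10654708e-01,  2.82866225e-01],
       [ 9.53575006e-01, -2.87625409e-01, -8.92543098e-02],
       [ 7.96560442e-05,  2.96613598e-01, -9.54997574e-01]]))
[[-4.88567918e-05 -2.96667611e-01  9.54980799e-01 -1.23316903e-01]
 [ 9.99999997e-01 -6.57891214e-05  3.07223876e-05 -8.43499404e-04]
 [ 5.37130104e-05  9.54980798e-01  2.96667613e-01 -7.62798527e-02]
 [ 0.00000000e+00  0.00000000e+00  0.00000000e+00  1.00000000e+00]]
[[-0.     0.301  0.954]
 [ 0.     0.954 -0.301]
 [-1.     0.    -0.   ]]
t 0.7 pos [0.2032 0.6437 0.2503] F [ 0.3 -0.2  0.2] w 0.998 q [-1.37  0.48  0.02  1.56 -0.01  1.11 -0.08]
tool shift cm [ 3.000e-02 -3.869e+01  4.806e+01] turn [-0.016 -0.    -0.   ]
```

Call:
apply_moves(travel=[[-0.5,-2.5,3.1],[-0.5,-2.5,3.1],[0,-2.5,3.1],[0,-2.5,3.1],[0,-2.5,3.1],[0,-2.5,3.1],[0,-2.5,3.1],[0,-2.5,3.1]], turn=[[0,0,0],[0,0,0],[0,0,0],[0,0,0],[0,0,0],[0,0,0],[0,0,0],[0,0,0]], grip=[0,0,0,0,0,0,0,0])

```text
t: 1.37
eef_pos: [0.3781, 0.3785, 0.2587]
tool_rot: [0.698, 0.103, 0.701, -0.098]
contact_force: [0.6, 0.6, -1.0]
gripper_width: 1.001
```

Call:
apply_moves(travel=[[0,-2.4,3.0],[0,-2.4,3.0],[0,-2.4,3.0],[0,-2.4,3.0],[0,-2.4,3.0],[0,-2.4,3.0],[0,-2.4,3.0],[0,0,0]], turn=[[0,0,0],[0,0,0],[0,0,0],[0,0,0],[0,0,0],[0,0,0],[0,0,0],[0,0,0]], grip=[0,0,0,0,0,0,0,0])

```text
t: 2.03
eef_pos: [0.5423, 0.1367, 0.26]
tool_rot: [0.7, 0.107, 0.698, -0.101]
contact_force: [-0.9, -1.8, -0.2]
gripper_width: 0.997
```

```bash
python3 - <<'E'
from h import *
o=status.get_obs(); im=snap("wrist","w1.png"); C=cam("wrist",o)
np.savez("w1.npz",K=C[0],p=C[1],R=C[2])
plan([.545,.13,.25],np.pi/2-.29)
for t in ["pin","fixture"]:
    for m in eyes.masks_of(t,"wrist")[:3]:
        r=m["region"]; ys,xs=np.nonzero(r); print(t,m["score"],m["rect"],xs.mean(),ys.mean(),atz(C,(xs.mean(),ys.mean()),.108))
E
```

```text
t 2.08 pos [0.5407 0.14   0.2598] F [-0.4  0.6  0.6] w 0.999 q [-0.59  0.28  0.28  1.85 -0.1   1.03  1.01]
tool shift cm [ 0.97 -0.84  0.7 ] turn [-0.004  0.    -0.01 ]
pin 0.66 [282.7, 185.7, 290.4, 201.5] 284.16 193.86666666666667 [0.535203 0.141241 0.108   ]
fixture 0.72 [144.5, 104.8, 430.0, 275.3] 286.6346294639226 175.9451313755796 [0.51992261 0.14821834 0.108     ]
```

View pics/w1.png

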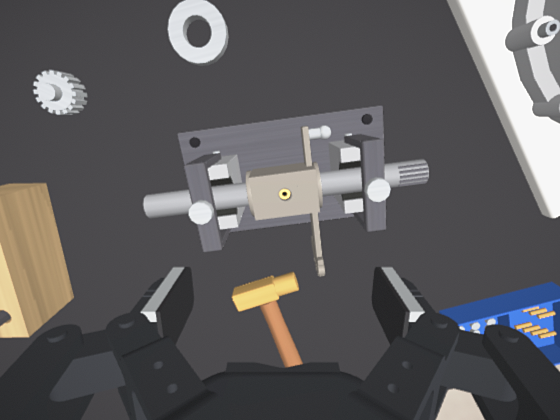

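The bore shows at about (285,194), with the yellow ring of the pin inside it, close to the hub's middle. Next I go to the rack.

```bash
python3 - <<'E'
from h import *
plan([.475,-.175,.26],np.pi/2-.297)
E
```

```text
t 2.18 pos [0.5384 0.1453 0.2593] F [-0.1  1.2 -0.5] w 1.0 q [-0.59  0.28  0.27  1.85 -0.1   1.03  1.  ]
tool shift cm [ -0.45 -32.51   2.99] turn [ 0.01  -0.003 -0.011]
```

Call:
apply_moves(travel=[[0,-4.1,0.4],[0,-4.1,0.4],[0,-4.1,0.4],[0,-4.1,0.4],[0,-4.1,0.4],[0,-4.1,0.4],[0,-4.0,0.4],[0,-3.6,0.3]], turn=[[0,0,0],[0,0,0],[0,0,0],[0,0,0],[0,0,0],[0,0,0],[0,0,0],[0,0,0]], grip=[0,0,0,0,0,0,0,0])

```text
t: 2.85
eef_pos: [0.481, -0.1557, 0.2536]
tool_rot: [0.702, 0.092, 0.702, -0.076]
contact_force: [0.7, -0.8, 1.0]
gripper_width: 1.0
```

Call:
apply_moves(travel=[[0,0,0],[0,0,0]], turn=[[0,0,0],[0,0,0]], grip=[0,0])

```text
t: 3.02
eef_pos: [0.4791, -0.1607, 0.254]
tool_rot: [0.702, 0.094, 0.702, -0.078]
contact_force: [0.0, 0.7, 0.1]
gripper_width: 0.998
```

```bash
python3 - <<'E'
from h import *
o=status.get_obs(); im=snap("wrist","w2.png"); C=cam("wrist",o)
plan([.475,-.175,.26],np.pi/2-.297)
for t,z in [("punch",.167),("punch_large",.155),("punch_small",.149),("rack",.082)]:
    for m in eyes.masks_of(t,"wrist")[:2]:
        print(t,m["score"],m["rect"])
E
```

```text
t 3.07 pos [ 0.479  -0.1608  0.2541] F [-1.4 -0.5 -0.7] w 1.001 q [-0.17  0.2   0.45  1.97 -0.13  1.    1.66]
tool shift cm [-0.63 -1.46 -0.04] turn [ 0.053 -0.003 -0.021]
punch 0.91 [248.8, 194.7, 272.1, 240.4]
punch_large 0.62 [246.7, 245.8, 266.0, 300.6]
rack 0.87 [96.0, 2.2, 222.1, 117.4]
rack 0.83 [235.8, 161.6, 285.9, 318.2]
```

View pics/w2.png

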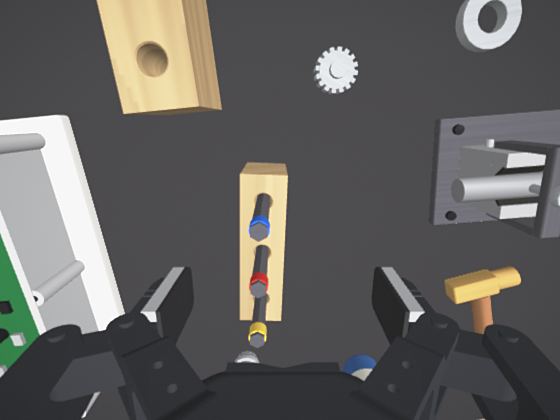

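Blue top cap at (259,230), red at (259,288) and yellow at (257,339). The rack's top corners are about (241,174), (288,175), (240,320) and (282,321).

```bash
python3 - <<'E'
from h import *
C=cam("wrist")
b=atz(C,(259,231),.167);r=atz(C,(259,288.5),.155);y=atz(C,(257,340),.149)
print(b,r,y,np.arctan2(*(y-b)[1::-1]))
print("foot of blue in rack top",atz(C,(264,196),.09))
c=[atz(C,u,.082) for u in((241,174),(288,175),(240,320),(282,321))]
print(np.round(c,4),np.mean(c,0))
jaw=np.pi/2-.297
plan([b[0],b[1],.20],jaw)
im=cv2.imread("pics/w2.png")[150:250,210:310]; cv2.imwrite("pics/w2c.png",cv2.resize(im,None,fx=6,fy=6,interpolation=cv2.INTER_CUBIC))
E
```

```text
[ 0.47877389 -0.17531857  0.167     ] [ 0.5313747  -0.19009353  0.155     ] [ 0.58439858 -0.2065032   0.149     ] -0.2870840874234369
foot of blue in rack top [ 0.47231987 -0.17268055  0.09      ]
[[ 0.4477 -0.1894  0.082 ]
 [ 0.4596 -0.1456  0.082 ]
 [ 0.6062 -0.2361  0.082 ]
 [ 0.6194 -0.1908  0.082 ]] [ 0.53320785 -0.19047354  0.082     ]
t 3.27 pos [ 0.4797 -0.1592  0.2539] F [ 0.  -0.2  0. ] w 1.0 q [-0.17  0.2   0.44  1.97 -0.13  1.    1.66]
tool shift cm [ 5.35 -1.71  0.31] turn [ 0.057 -0.003 -0.021]
```

View pics/w2c.png

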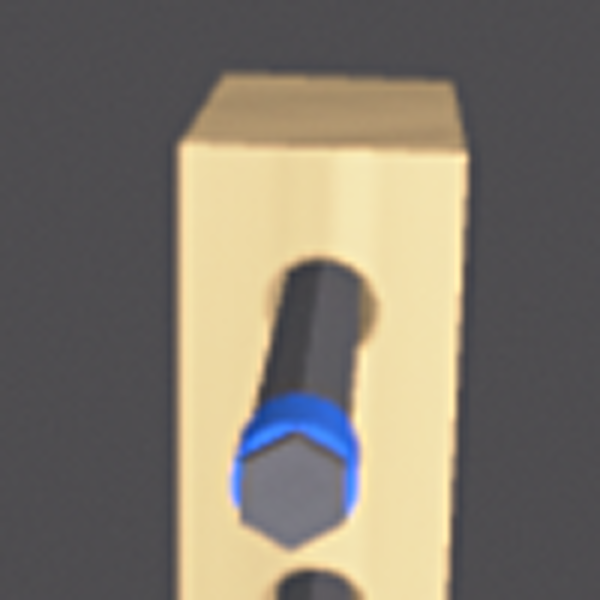

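Call:
apply_moves(travel=[[0,-0.8,0.2],[1.0,-0.6,0.1],[2.0,-0.3,0],[2.0,0,0],[0,0,0]], turn=[[0.025,0,-0.01],[0.022,0,-0.01],[0,0,0],[0,0,0],[0,0,0]], grip=[0,0,0,0,0], newtons=60)

```text
t: 3.68
eef_pos: [0.4807, -0.174, 0.2014]
tool_rot: [0.7, 0.101, 0.7, -0.101]
contact_force: [-0.0, 0.1, 1.0]
gripper_width: 0.995
```

```bash
python3 - <<'E'
from h import *
plan([.4788,-.1753,.127],np.pi/2-.287)
E
```

```text
t 3.68 pos [ 0.4807 -0.174   0.2014] F [-0.   0.1  1. ] w 0.995 q [-0.15  0.28  0.45  2.02 -0.15  0.88  1.67]
tool shift cm [ 7.44 -0.17 -0.14] turn [0.001 0.    0.001]
```

Call:
apply_moves(travel=[[2.0,-0.1,-0.1],[2.0,-0.1,-0.05],[2.0,0,0],[1.4,0,0],[0,0,0]], turn=[[0,0,0],[0,0,0],[0,0,0],[0,0,0],[0,0,0]], grip=[0,0,0,0,0])

```text
t: 4.1
eef_pos: [0.4801, -0.1757, 0.1252]
tool_rot: [0.7, 0.1, 0.7, -0.103]
contact_force: [-0.3, 0.5, -0.0]
gripper_width: 0.999
```

```bash
python3 - <<'E'
from h import *
plan([.4788,-.1753,.127],np.pi/2-.287)
snap("wrist","w3.png")
E
```

```text
t 4.1 pos [ 0.4801 -0.1757  0.1252] F [-0.3  0.5 -0. ] w 0.999 q [-0.1   0.4   0.41  2.08 -0.23  0.71  1.73]
tool shift cm [-0.18  0.   -0.14] turn [-0.001  0.001  0.003]
```

Call:
apply_moves(travel=[[-0.1,0,-0.1],[0,0,0],[0,0,0],[0,0,0],[0,0,0],[0,0,0],[0,0,0],[0,0,0]], turn=[[0,0,0],[0,0,0],[0,0,0],[0,0,0],[0,0,0],[0,0,0],[0,0,0],[0,0,0]], grip=[0.4,0.8,1,1,1,1,1,1], newtons=80)

```text
t: 4.82
eef_pos: [0.4828, -0.1764, 0.1327]
tool_rot: [0.703, 0.1, 0.696, -0.103]
contact_force: [0.5, -0.1, -2.5]
gripper_width: 0.137
```

Call:
apply_moves(travel=[[0,0,0],[-0.3,0,0],[-0.6,0,0],[-1,0,0],[-1.5,0,0],[-2,0,0],[0,0,0]], turn=[[0,0,0],[0,0,0],[0,0,0],[0,0,0],[0,0,0],[0,0,0],[0,0,0]], grip=[1,1,1,1,1,1,1])

```text
t: 5.4
eef_pos: [0.4811, -0.1763, 0.19]
tool_rot: [0.702, 0.101, 0.698, -0.104]
contact_force: [0.8, -1.4, -0.9]
gripper_width: 0.135
```

```bash
python3 - <<'E'
from h import *
plan([.4788,-.1753,.127],np.pi/2-.287)
im=snap("wrist","w4.png")
E
```

```text
t 5.4 pos [ 0.4811 -0.1763  0.19  ] F [ 0.8 -1.4 -0.9] w 0.135 q [-0.15  0.3   0.45  2.03 -0.17  0.84  1.68]
tool shift cm [ 6.3   0.05 -0.29] turn [-0.003  0.007  0.003]
```

View pics/w4.png

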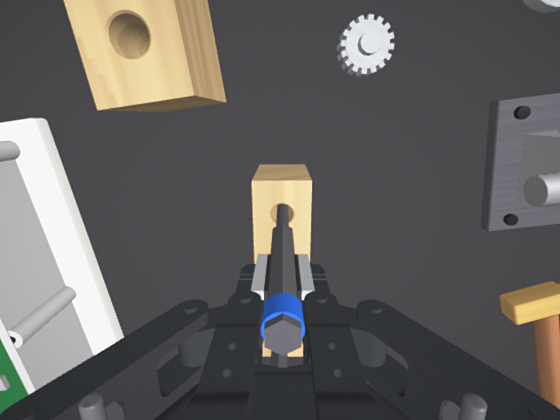

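Punch gripped, with its tip leaving the hole at about (283,210). I lift it clear and compute the bore location.

Call:
apply_moves(travel=[[-3,0,0],[-3,0,0],[-3,0,0],[-1.0,0,0],[0,0,0],[0,0,0]], turn=[[0,0,0],[0,0,0],[0,0,0],[0,0,0],[0,0,0],[0,0,0]], grip=[1,1,1,1,1,1])

```text
t: 5.95
eef_pos: [0.4788, -0.1744, 0.2892]
tool_rot: [0.7, 0.1, 0.699, -0.103]
contact_force: [0.2, -0.5, -1.9]
gripper_width: 0.137
```

```bash
python3 - <<'E'
from h import *
f=np.load("w1.npz"); C1=(f["K"],f["p"],f["R"])
im=cv2.imread("pics/w1.png"); hsv=cv2.cvtColor(im,cv2.COLOR_BGR2HSV)
m=cv2.inRange(hsv,(18,90,90),(40,255,255)); m[:180]=0;m[208:]=0;m[:,:270]=0;m[:,300:]=0
ys,xs=np.nonzero(m);u=((xs.min()+xs.max())/2,(ys.min()+ys.max())/2); print(len(xs),u,xs.min(),xs.max(),ys.min(),ys.max())
b=atz(C1,u,.108); print("pin",b,"plate corners",[atz(C1,v,.014).round(3) for v in((179,133),(382,107),(385,226))])
print("hub top corners",[atz(C1,v,.114).round(4) for v in((247,174),(317,165),(318,212),(252,219))])
plan([b[0],b[1],.28],np.pi/2-.25)
o=status.get_obs(); im=snap("wrist","w5.png"); C=cam("wrist",o); T=np.array(eyes.calibration("wrist")["T_tool_cam"])
print("cap ray at w4; predicted tip px", [proj(C,o["eef_pos"]+q2R(o["tool_rot"])@np.array([d,0,0])) for d in(.115,.12,.125,.13)])
cv2.imwrite("pics/w5c.png",cv2.resize(im[130:280,210:360,::-1],None,fx=4,fy=4,interpolation=cv2.INTER_CUBIC))
E
```

```text
52 (np.float64(284.5), np.float64(194.0)) 279 290 189 199
pin [0.53541579 0.14150325 0.108     ] plate corners [array([0.453, 0.04 , 0.014]), array([0.493, 0.272, 0.014]), array([0.636, 0.247, 0.014])]
hub top corners [array([0.5069, 0.1155, 0.114 ]), array([0.5173, 0.1766, 0.114 ]), array([0.5593, 0.1663, 0.114 ]), array([0.5478, 0.1063, 0.114 ])]
t 5.95 pos [ 0.4788 -0.1744  0.2892] F [ 0.2 -0.5 -1.9] w 0.137 q [-0.19  0.17  0.48  1.93 -0.08  1.07  1.6 ]
tool shift cm [ 0.79 31.9  -3.55] turn [-0.038  0.003  0.004]
cap ray at w4; predicted tip px [array([283.31063587, 214.85745   ]), array([283.29142207, 213.01753484]), array([283.27291463, 211.24525967]), array([283.25507528, 209.53696188])]
```

View pics/w5c.png

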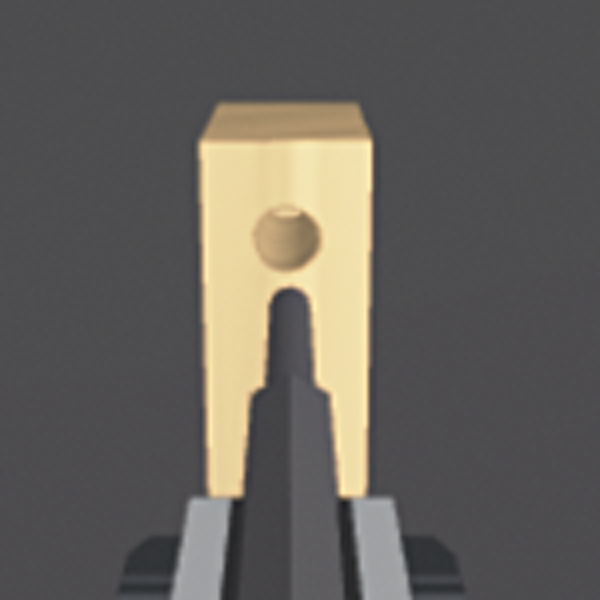

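The rack hole is at about (282,189) and the punch tip's far rim at (282.5,202). The punch sits a few mm toward the robot from the TCP in the grip. I estimate the tip and cap in the tool frame.

```bash
cat >> h.py <<'E'
def ontool(uv,d):
    "point of the wrist pixel's ray at tool-x = d"
    c=eyes.calibration("wrist");K=np.array(c["intrinsics"]);T=np.array(c["T_tool_cam"])
    r=T[:3,:3]@np.linalg.inv(K)@np.array([*uv,1.]); return T[:3,3]+r*(d-T[0,3])/r[0]
E
python3 - <<'E'
from h import *
for d in (.12,.126): print(d,"tip far rim",ontool((282.5,201.75),d),"cap",ontool((283,336),d-.16))
f=ontool((282.5,201.75),.126)+[0,0,.0045]; o=status.get_obs()
tgt=np.array([.5354,.1415,.15])-q2R(o["tool_rot"])@f; print(f,tgt); plan(tgt,np.pi/2-.287)
E
```

```text
0.12 tip far rim [ 0.12       -0.00065712 -0.00967436] cap [-0.04       -0.00060193 -0.00841386]
0.126 tip far rim [ 0.126      -0.00065288 -0.00803154] cap [-0.034      -0.00058557 -0.00352535]
[ 0.126      -0.00065288 -0.00353154] [0.53893279 0.14167257 0.27600154]
t 6.0 pos [ 0.4784 -0.1743  0.2887] F [-0.3  0.1 -2.4] w 0.136 q [-0.19  0.17  0.48  1.93 -0.08  1.07  1.6 ]
tool shift cm [ 1.13 32.02 -3.19] turn [-0.001  0.002  0.004]
```

Call:
apply_moves(travel=[[0,3.0,-0.3],[0,4.0,-0.4],[0,4.0,-0.4],[0,4.0,-0.4],[0,4.0,-0.4],[0,4.0,-0.4],[0,4.0,-0.4],[0,3.0,-0.3]], turn=[[0,0,0],[0,0,0],[0,0,0],[0,0,0],[0,0,0],[0,0,0],[0,0,0],[0,0,0]], grip=[1,1,1,1,1,1,1,1])

```text
t: 6.67
eef_pos: [0.5301, 0.123, 0.2698]
tool_rot: [0.691, 0.103, 0.706, -0.114]
contact_force: [0.3, -0.4, -2.1]
gripper_width: 0.14
```

```bash
python3 - <<'E'
from h import *
plan([.5389,.1417,.256],np.pi/2-.287)
E
```

```text
t 6.67 pos [0.5301 0.123  0.2698] F [ 0.3 -0.4 -2.1] w 0.14 q [-0.58  0.26  0.28  1.85 -0.08  1.07  0.99]
tool shift cm [1.34 2.07 0.29] turn [-0.022 -0.019  0.018]
```

Call:
apply_moves(travel=[[0.2,1.0,0.15],[0.3,1.0,0.15],[0,0,0],[0,0,0]], turn=[[-0.02,-0.02,0.015],[0,0,0],[0,0,0],[0,0,0]], grip=[1,1,1,1])

```text
t: 7.0
eef_pos: [0.5354, 0.1512, 0.2552]
tool_rot: [0.696, 0.094, 0.705, -0.1]
contact_force: [0.6, -0.4, -2.0]
gripper_width: 0.138
```

```bash
python3 - <<'E'
from h import *
plan([.5389,.1417,.251],np.pi/2-.287)
E
```

```text
t 7.0 pos [0.5354 0.1512 0.2552] F [ 0.6 -0.4 -2. ] w 0.138 q [-0.6   0.29  0.26  1.84 -0.08  1.04  0.99]
tool shift cm [ 0.42 -0.82  0.6 ] turn [ 0.012 -0.01   0.009]
```

Call:
apply_moves(travel=[[0,-0.4,0.3],[0,-0.2,0.2],[0,0,0],[0,0,0]], turn=[[0.01,-0.01,0.01],[0,0,0],[0,0,0],[0,0,0]], grip=[1,1,1,1])

```text
t: 7.33
eef_pos: [0.5381, 0.1373, 0.2537]
tool_rot: [0.699, 0.103, 0.7, -0.105]
contact_force: [0.3, 0.4, -1.7]
gripper_width: 0.14
```

```bash
python3 - <<'E'
from h import *
plan([.5389,.1417,.251],np.pi/2-.287)
o=status.get_obs(); im=snap("wrist","w6.png"); C=cam("wrist",o)
print("bore px", proj(C,[.5354,.1415,.114]), proj(C,[.5354,.1415,.108]))
p=proj(C,o["eef_pos"]+q2R(o["tool_rot"])@np.array([.126,-.00065,-.0035])); print("tip px",p)
cv2.imwrite("pics/w6c.png",cv2.resize(im[150:250,230:330,::-1],None,fx=6,fy=6,interpolation=cv2.INTER_CUBIC))
E
```

```text
t 7.33 pos [0.5381 0.1373 0.2537] F [ 0.3  0.4 -1.7] w 0.14 q [-0.58  0.28  0.27  1.85 -0.09  1.02  1.  ]
tool shift cm [ 0.27  0.45 -0.05] turn [-0.008 -0.002  0.002]
bore px [287.21854416 202.56149222] [287.13075585 200.80619164]
tip px [282.50733072 206.92536427]
```

View pics/w6c.png

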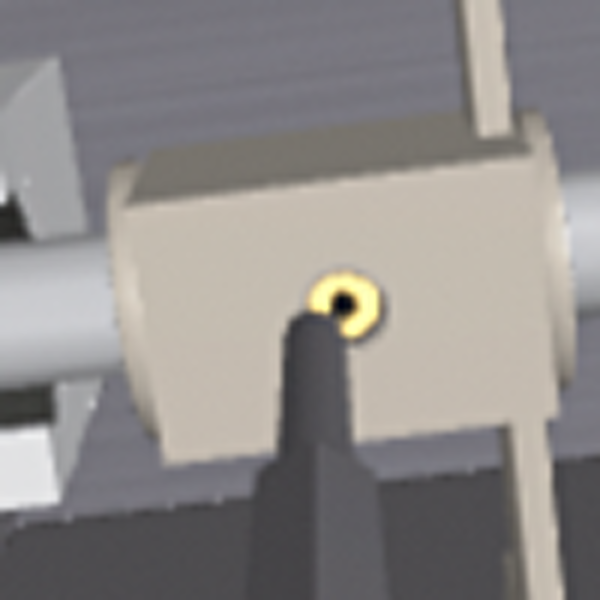

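Predicted bore pixel (287.1,200.8), seen at (287.2,200.8): they agree. First I touch the flat hub top gently, about 14 mm beside the bore, to calibrate the tip height.

Call:
apply_moves(travel=[[0,-0.5,0],[0,-0.4,0],[0.3,0,0],[0.3,0,0],[0.1,0,0],[0,0,0]], turn=[[0,0,0],[0,0,0],[0,0,0],[0,0,0],[0,0,0],[0,0,0]], grip=[1,1,1,1,1,1])

```text
t: 7.88
eef_pos: [0.5356, 0.1261, 0.2473]
tool_rot: [0.699, 0.105, 0.699, -0.105]
contact_force: [0.1, 0.3, -1.7]
gripper_width: 0.134
```

Call:
apply_moves(travel=[[0.15,0,0],[0.1,0,0],[0,0,0]], turn=[[0,0,0],[0,0,0],[0,0,0]], grip=[1,1,1])

```text
t: 8.13
eef_pos: [0.5355, 0.1267, 0.2443]
tool_rot: [0.699, 0.104, 0.7, -0.105]
contact_force: [0.6, 0.8, -1.3]
gripper_width: 0.136
```

Call:
apply_moves(travel=[[0.15,0,0],[0.1,0,0],[0,0,0]], turn=[[0,0,0],[0,0,0],[0,0,0]], grip=[1,1,1])

```text
t: 8.38
eef_pos: [0.5355, 0.1271, 0.2415]
tool_rot: [0.699, 0.104, 0.7, -0.105]
contact_force: [-0.4, -0.5, -2.0]
gripper_width: 0.135
```

Call:
apply_moves(travel=[[0.1,0,0],[0.1,0,0],[0,0,0]], turn=[[0,0,0],[0,0,0],[0,0,0]], grip=[1,1,1])

```text
t: 8.63
eef_pos: [0.5357, 0.1272, 0.2394]
tool_rot: [0.699, 0.104, 0.7, -0.105]
contact_force: [0.3, -0.7, -0.5]
gripper_width: 0.138
```

Call:
apply_moves(travel=[[0.08,0,0],[0,0,0]], turn=[[0,0,0],[0,0,0]], grip=[1,1])

```text
t: 8.8
eef_pos: [0.5359, 0.1271, 0.2392]
tool_rot: [0.699, 0.104, 0.699, -0.104]
contact_force: [-1.5, -0.2, 1.2]
gripper_width: 0.137
```

Call:
apply_moves(travel=[[0.08,0,0],[0,0,0]], turn=[[0,0,0],[0,0,0]], grip=[1,1])

```text
t: 8.97
eef_pos: [0.536, 0.1271, 0.2391]
tool_rot: [0.699, 0.104, 0.699, -0.104]
contact_force: [-1.2, -0.8, 1.3]
gripper_width: 0.14
```

Contact with the hub top is at TCP z ≈ 0.2394, so the tip is 125.4 mm below the TCP. Now up and over the bore.

Call:
apply_moves(travel=[[-0.4,0,0],[-0.3,0.7,0],[0,0.5,0],[0,0,0],[0,0,0]], turn=[[0,0,0],[0,0,0],[0,0,0],[0,0,0],[0,0,0]], grip=[1,1,1,1,1])

```text
t: 9.38
eef_pos: [0.5399, 0.1403, 0.2461]
tool_rot: [0.7, 0.104, 0.699, -0.104]
contact_force: [0.5, 0.3, -1.5]
gripper_width: 0.139
```

```bash
cat >> h.py <<'E'
def overbore():
    o=status.get_obs(); Rm=q2R(o["tool_rot"]); tip=o["eef_pos"]+Rm@np.array([.1254,-.00065,-.0035])
    e=np.array([.5354,.1415,tip[2]])-tip; print("tip",tip.round(4),"err tool cm",(Rm.T@e*100).round(2),"tool x",Rm[:,0].round(3))
E
python3 - <<'E'
from h import *
plan([.5389,.1417,.2454],np.pi/2-.287); overbore()
E
```

```text
t 9.38 pos [0.5399 0.1403 0.2461] F [ 0.5  0.3 -1.5] w 0.139 q [-0.58  0.29  0.27  1.86 -0.09  1.    1.  ]
tool shift cm [ 0.07  0.11 -0.14] turn [-0.009  0.    -0.   ]
tip [0.5364 0.1407 0.1207] err tool cm [-0.    0.05 -0.12] tool x [ 0.  0. -1.]
```

Call:
apply_moves(travel=[[0,0.07,-0.12],[0.1,0,0],[0,0,0]], turn=[[0,0,0],[0,0,0],[0,0,0]], grip=[1,1,1])

```text
t: 9.63
eef_pos: [0.5387, 0.1418, 0.2445]
tool_rot: [0.699, 0.104, 0.699, -0.104]
contact_force: [-0.1, 0.3, -1.6]
gripper_width: 0.137
```

```bash
python3 - <<'E'
from h import *
overbore(); o=status.get_obs(); im=snap("wrist","w7.png"); C=cam("wrist",o)
print("bore px", proj(C,[.5354,.1415,.114]))
cv2.imwrite("pics/w7c.png",cv2.resize(im[170:230,250:320,::-1],None,fx=8,fy=8,interpolation=cv2.INTER_CUBIC))
overbore()
E
```

```text
tip [0.5351 0.1422 0.1191] err tool cm [-0.   -0.06  0.05] tool x [-0. -0. -1.]
bore px [281.84120411 205.96710217]
tip [0.5351 0.1422 0.1192] err tool cm [-0.   -0.06  0.05] tool x [-0.  0. -1.]
```

View pics/w7c.png

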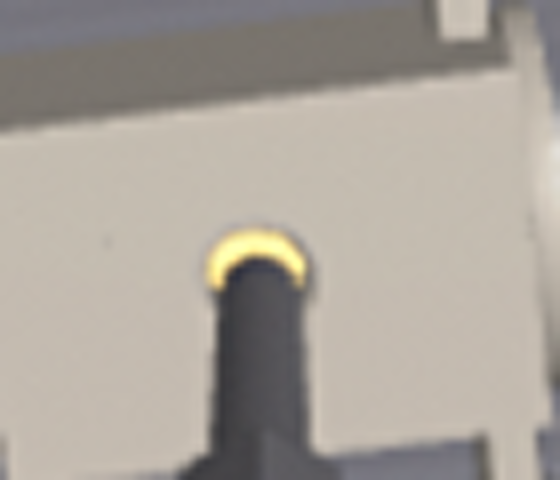

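Tip and pin ring are concentric in the picture within about 0.3 mm. Descending.

Call:
apply_moves(travel=[[0.2,-0.03,0.02],[0.2,0,0],[0.2,0,0],[0.1,0,0],[0,0,0]], turn=[[0,0,0],[0,0,0],[0,0,0],[0,0,0],[0,0,0]], grip=[1,1,1,1,1])

```text
t: 10.1
eef_pos: [0.5386, 0.1407, 0.2365]
tool_rot: [0.699, 0.104, 0.7, -0.104]
contact_force: [0.2, -0.1, -1.9]
gripper_width: 0.137
```

```bash
python3 - <<'E'
from h import *
overbore()
E
```

```text
tip [0.535  0.1411 0.1111] err tool cm [-0.    0.05  0.03] tool x [-0.001 -0.    -1.   ]
```

The tip has entered the bore. Continuing down to the pin.

Call:
apply_moves(travel=[[0.15,0.03,0.02],[0.15,0,0],[0.15,0,0],[0.15,0,0]], turn=[[0,0,0],[0,0,0],[0,0,0],[0,0,0]], grip=[1,1,1,1])

```text
t: 10.43
eef_pos: [0.5399, 0.1409, 0.2325]
tool_rot: [0.7, 0.105, 0.699, -0.104]
contact_force: [-2.9, -1.6, 10.3]
gripper_width: 0.138
```

Call:
apply_moves(travel=[[0.25,0,0],[0.25,0,0]], turn=[[0,0,0],[0,0,0]], grip=[1,1])

```text
t: 10.6
eef_pos: [0.5403, 0.1408, 0.2304]
tool_rot: [0.7, 0.105, 0.699, -0.104]
contact_force: [-4.7, -1.2, 11.4]
gripper_width: 0.136
```

Call:
apply_moves(travel=[[0.25,0,-0.15],[0.25,0,-0.1],[0.25,0,-0.05]], turn=[[0,0,0],[0,0,0],[0,0,0]], grip=[1,1,1])

```text
t: 10.85
eef_pos: [0.5394, 0.1408, 0.228]
tool_rot: [0.701, 0.106, 0.697, -0.104]
contact_force: [-3.3, -1.4, 11.4]
gripper_width: 0.138
```

```bash
python3 - <<'E'
from h import *
overbore();plan([.5389,.1417,.1978],np.pi/2-.287)
E
```

```text
tip [0.5366 0.1416 0.1026] err tool cm [-0.   -0.04 -0.11] tool x [ 0.006  0.003 -1.   ]
t 10.85 pos [0.5394 0.1408 0.228 ] F [-3.3 -1.4 11.4] w 0.138 q [-0.58  0.31  0.26  1.88 -0.1   0.96  1.  ]
tool shift cm [ 3.02  0.06 -0.09] turn [-0.011  0.005 -0.005]
```

Call:
apply_moves(travel=[[0.3,0.03,-0.12],[0.33,0.03,-0.1],[0.33,0,-0.08],[0.33,0,-0.08]], turn=[[0,0.006,-0.005],[0,0.003,0],[0,0.003,0],[0,0.003,0]], grip=[1,1,1,1])

```text
t: 11.18
eef_pos: [0.5401, 0.1407, 0.2232]
tool_rot: [0.699, 0.107, 0.7, -0.104]
contact_force: [-2.9, -2.8, 12.3]
gripper_width: 0.136
```

```bash
python3 - <<'E'
from h import *
overbore();plan([.5389,.1417,.1978],np.pi/2-.287)
E
```

```text
tip [0.5365 0.1417 0.0978] err tool cm [-0.   -0.05 -0.1 ] tool x [-0.     0.004 -1.   ]
t 11.18 pos [0.5401 0.1407 0.2232] F [-2.9 -2.8 12.3] w 0.136 q [-0.58  0.32  0.26  1.88 -0.11  0.95  1.  ]
tool shift cm [ 2.54  0.05 -0.14] turn [-0.013 -0.002 -0.004]
```

Call:
apply_moves(travel=[[0.36,0.04,-0.12],[0.36,0.03,-0.12],[0.36,0.02,-0.1],[0.36,0.02,-0.1],[0.36,0.02,-0.1],[0.36,0.02,-0.1],[0.36,0.02,-0.1]], turn=[[0,0,-0.004],[0,0,0],[0,0,0],[0,0,0],[0,0,0],[0,0,0],[0,0,0]], grip=[1,1,1,1,1,1,1])

```text
t: 11.77
eef_pos: [0.5391, 0.141, 0.2118]
tool_rot: [0.702, 0.109, 0.696, -0.106]
contact_force: [-4.4, -2.6, 13.6]
gripper_width: 0.137
```

```bash
python3 - <<'E'
from h import *
overbore();plan([.5389,.1417,.1978],np.pi/2-.287)
E
```

```text
tip [0.5367 0.1418 0.0863] err tool cm [-0.   -0.06 -0.12] tool x [ 0.01   0.003 -1.   ]
t 11.77 pos [0.5391 0.141  0.2118] F [-4.4 -2.6 13.6] w 0.137 q [-0.58  0.32  0.26  1.9  -0.1   0.92  1.  ]
tool shift cm [ 1.4   0.06 -0.05] turn [-0.018  0.008 -0.006]
```

Call:
apply_moves(travel=[[0.34,0.03,-0.06],[0.34,0.03,-0.06],[0.34,0.03,-0.08],[0.34,0.02,-0.08],[0.34,0.02,-0.08]], turn=[[0,0.008,-0.005],[0,0.004,0],[0,0.003,0],[0,0.003,0],[0,0.003,0]], grip=[1,1,1,1,1])

```text
t: 12.18
eef_pos: [0.5405, 0.1406, 0.2045]
tool_rot: [0.697, 0.11, 0.7, -0.106]
contact_force: [-3.2, -3.1, 12.7]
gripper_width: 0.139
```

```bash
python3 - <<'E'
from h import *
overbore();plan([.5389,.1417,.1978],np.pi/2-.287)
E
```

```text
tip [0.5366 0.1418 0.0792] err tool cm [ 0.   -0.06 -0.1 ] tool x [-0.003  0.006 -1.   ]
t 12.18 pos [0.5405 0.1406 0.2045] F [-3.2 -3.1 12.7] w 0.139 q [-0.57  0.34  0.26  1.9  -0.12  0.92  1.01]
tool shift cm [ 0.68  0.05 -0.18] turn [-0.021 -0.005 -0.005]
```

Call:
apply_moves(travel=[[0.32,0.03,-0.1],[0.32,0.03,-0.1],[0.3,0.02,-0.08],[0.28,0.02,-0.08]], turn=[[0,0,-0.005],[0,0,0],[0,0,0],[0,0,0]], grip=[1,1,1,1])

```text
t: 12.52
eef_pos: [0.5401, 0.1409, 0.1995]
tool_rot: [0.699, 0.11, 0.699, -0.108]
contact_force: [-3.4, -2.5, 13.1]
gripper_width: 0.142
```

```bash
python3 - <<'E'
from h import *
overbore();plan([.5389,.1417,.1978],np.pi/2-.287)
E
```

```text
tip [0.5366 0.1417 0.0741] err tool cm [-0.   -0.06 -0.11] tool x [ 0.     0.002 -1.   ]
t 12.52 pos [0.5401 0.1409 0.1995] F [-3.4 -2.5 13.1] w 0.142 q [-0.57  0.35  0.26  1.9  -0.11  0.9   1.  ]
tool shift cm [ 0.17  0.04 -0.14] turn [-0.023 -0.    -0.002]
```

Call:
apply_moves(travel=[[0.29,0.02,-0.1],[0.22,0.02,-0.08]], turn=[[0,0,0],[0,0,0]], grip=[1,1])

```text
t: 12.68
eef_pos: [0.5397, 0.1409, 0.1977]
tool_rot: [0.699, 0.111, 0.698, -0.108]
contact_force: [-3.7, -2.1, 11.4]
gripper_width: 0.137
```

Call:
apply_moves(travel=[[-0.5,0,-0.05],[-1.5,0,0],[-2.0,0,0],[-1.5,0,0],[0,0,0],[0,0,0]], turn=[[0,0,0],[0,0,0],[0,0,0],[0,0,0],[0,0,0],[0,0,0]], grip=[1,1,1,1,1,1])

```text
t: 13.18
eef_pos: [0.54, 0.1413, 0.2551]
tool_rot: [0.7, 0.111, 0.697, -0.108]
contact_force: [0.8, 0.0, -1.4]
gripper_width: 0.135
```

```bash
python3 - <<'E'
from h import *
overbore();plan([.5389,.1417,.1978],np.pi/2-.287)
E
```

```text
tip [0.5372 0.1422 0.1297] err tool cm [-0.   -0.12 -0.15] tool x [ 0.006  0.004 -1.   ]
t 13.18 pos [0.54   0.1413 0.2551] F [ 0.8  0.  -1.4] w 0.135 q [-0.59  0.28  0.27  1.85 -0.09  1.01  0.98]
tool shift cm [ 5.73 -0.03 -0.14] turn [-0.024  0.004 -0.005]
```

Estimated depth is 36.6 mm. I check for slip in the grip with a second light touch on the hub top.

Call:
apply_moves(travel=[[0,-0.8,-0.1],[0,-0.5,0],[0.5,0,0],[0.3,0,0],[0.1,0,0],[0,0,0]], turn=[[-0.02,0,0],[0,0,0],[0,0,0],[0,0,0],[0,0,0],[0,0,0]], grip=[1,1,1,1,1,1])

```text
t: 13.68
eef_pos: [0.5333, 0.129, 0.2408]
tool_rot: [0.7, 0.103, 0.699, -0.102]
contact_force: [-0.5, -0.7, -1.5]
gripper_width: 0.13
```

Call:
apply_moves(travel=[[0.1,0,0],[0.1,0,0],[0,0,0]], turn=[[0,0,0],[0,0,0],[0,0,0]], grip=[1,1,1])

```text
t: 13.93
eef_pos: [0.5337, 0.1293, 0.2389]
tool_rot: [0.7, 0.103, 0.7, -0.102]
contact_force: [-1.1, -1.8, 2.5]
gripper_width: 0.134
```

Call:
apply_moves(travel=[[0.1,0,0],[0.1,0,0],[0,0,0]], turn=[[0,0,0],[0,0,0],[0,0,0]], grip=[1,1,1])

```text
t: 14.18
eef_pos: [0.5339, 0.1292, 0.2389]
tool_rot: [0.7, 0.104, 0.7, -0.102]
contact_force: [-1.5, -0.9, 2.5]
gripper_width: 0.139
```

No slip: contact at 0.2389 with about 4 N. Returning to the rack.

Call:
apply_moves(travel=[[-1.5,0,0],[-2.0,0,0],[-1.5,-2.0,0.2],[-0.5,-4.0,0.4],[0,-4.0,0.4],[0,-4.0,0.4],[0,-4.0,0.4],[0,-3.5,0.4]], turn=[[0,0,0],[0,0,0],[0,0,0],[0,0,0],[0,0,0],[0,0,0],[0,0,0],[0,0,0]], grip=[1,1,1,1,1,1,1,1])

```text
t: 14.85
eef_pos: [0.4954, -0.0783, 0.2943]
tool_rot: [0.702, 0.098, 0.699, -0.093]
contact_force: [0.9, -0.4, -2.9]
gripper_width: 0.136
```

```bash
python3 - <<'E'
from h import *
a=np.pi/2-.287; y=np.array([np.cos(a),np.sin(a),0]); z=np.cross([0,0,-1.],y); t=np.array([.4788,-.1754,0])+.0006*y+.0035*z; print(t)
plan([t[0],t[1],.26],a)
E
```

```text
[ 0.48232669 -0.17581531  0.        ]
t 14.85 pos [ 0.4954 -0.0783  0.2943] F [ 0.9 -0.4 -2.9] w 0.136 q [-0.33  0.14  0.41  1.93 -0.07  1.08  1.41]
tool shift cm [ 3.36 -9.77  1.33] turn [ 0.017  0.003 -0.008]
```

Call:
apply_moves(travel=[[0,-3.5,0.5],[0,-3.0,0.4],[0,-1.5,0.2],[0,-0.5,0],[0,0,0],[0,0,0]], turn=[[0.017,0,-0.008],[0,0,0],[0,0,0],[0,0,0],[0,0,0],[0,0,0]], grip=[1,1,1,1,1,1])

```text
t: 15.35
eef_pos: [0.4784, -0.1755, 0.2942]
tool_rot: [0.701, 0.105, 0.697, -0.107]
contact_force: [0.4, 0.2, -0.9]
gripper_width: 0.138
```

```bash
python3 - <<'E'
from h import *
o=status.get_obs();im=snap("wrist","w8.png");C=cam("wrist",o); print("hole px pred",proj(C,[.4788,-.1754,.082]))
plan([.4823,-.1758,.25],np.pi/2-.287)
cv2.imwrite("pics/w8c.png",cv2.resize(im[130:280,210:360,::-1],None,fx=4,fy=4,interpolation=cv2.INTER_CUBIC))
E
```

```text
hole px pred [283.60535063 187.53465437]
t 15.4 pos [ 0.4785 -0.1751  0.2941] F [ 1.   1.1 -0.9] w 0.137 q [-0.2   0.16  0.48  1.92 -0.08  1.08  1.59]
tool shift cm [4.41 0.05 0.36] turn [-0.014  0.006  0.002]
```

View pics/w8c.png

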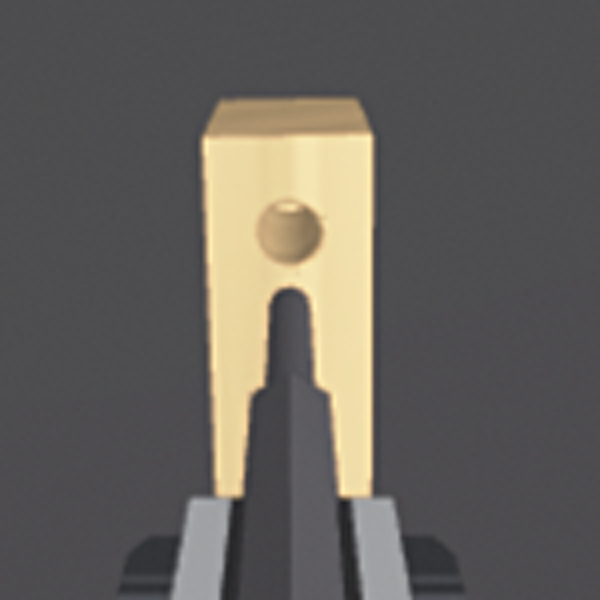

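The hole is at (282.5,187.8), predicted (283.6,187.5). Good; lowering.

Call:
apply_moves(travel=[[0.3,0,0.25],[1.5,0,0.15],[2.0,0,0],[0.8,0,0],[0,0,0],[0,0,0]], turn=[[-0.012,0.006,0],[0,0,0],[0,0,0],[0,0,0],[0,0,0],[0,0,0]], grip=[1,1,1,1,1,1])

```text
t: 15.9
eef_pos: [0.4869, -0.1674, 0.2462]
tool_rot: [0.7, 0.096, 0.701, -0.095]
contact_force: [-0.5, 0.6, -1.2]
gripper_width: 0.139
```

```bash
python3 - <<'E'
from h import *
plan([.4823,-.1762,.134],np.pi/2-.287)
E
```

```text
t 15.9 pos [ 0.4869 -0.1674  0.2462] F [-0.5  0.6 -1.2] w 0.139 q [-0.19  0.23  0.47  1.96 -0.12  0.98  1.64]
tool shift cm [11.21 -0.99 -0.2 ] turn [ 0.016 -0.001 -0.001]
```

Call:
apply_moves(travel=[[0,-0.6,-0.15],[0,-0.3,0],[0,0,0],[0,0,0]], turn=[[0.015,0,0],[0,0,0],[0,0,0],[0,0,0]], grip=[1,1,1,1])

```text
t: 16.23
eef_pos: [0.4841, -0.1758, 0.2483]
tool_rot: [0.701, 0.101, 0.699, -0.1]
contact_force: [-0.7, -0.6, -1.9]
gripper_width: 0.134
```

```bash
python3 - <<'E'
from h import *
plan([.4823,-.1762,.134],np.pi/2-.287)
E
```

```text
t 16.23 pos [ 0.4841 -0.1758  0.2483] F [-0.7 -0.6 -1.9] w 0.134 q [-0.18  0.22  0.47  1.96 -0.12  0.98  1.64]
tool shift cm [11.43 -0.11 -0.18] turn [ 0.002  0.002 -0.002]
```

Call:
apply_moves(travel=[[1.0,-0.1,-0.15],[1.0,0,-0.05],[1.0,0,0],[0.3,0,0],[0,0,0]], turn=[[0,0,0],[0,0,0],[0,0,0],[0,0,0],[0,0,0]], grip=[1,1,1,1,1])

```text
t: 16.65
eef_pos: [0.4819, -0.1767, 0.2127]
tool_rot: [0.701, 0.101, 0.698, -0.1]
contact_force: [-0.2, -0.6, -1.9]
gripper_width: 0.137
```

```bash
python3 - <<'E'
from h import *
plan([.4823,-.1762,.134],np.pi/2-.287)
E
```

```text
t 16.65 pos [ 0.4819 -0.1767  0.2127] F [-0.2 -0.6 -1.9] w 0.137 q [-0.16  0.27  0.46  2.   -0.15  0.9   1.67]
tool shift cm [ 7.87  0.04 -0.  ] turn [ 0.001  0.004 -0.002]
```

Call:
apply_moves(travel=[[1.0,0,0],[1.0,0,0],[1.0,0,0],[1.0,0,0],[0,0,0]], turn=[[0,0.003,0],[0,0,0],[0,0,0],[0,0,0],[0,0,0]], grip=[1,1,1,1,1])

```text
t: 17.07
eef_pos: [0.4818, -0.1762, 0.1677]
tool_rot: [0.7, 0.101, 0.7, -0.1]
contact_force: [-0.3, 0.3, -1.7]
gripper_width: 0.14
```

```bash
python3 - <<'E'
from h import *
plan([.4823,-.1762,.134],np.pi/2-.287)
E
```

```text
t 17.07 pos [ 0.4818 -0.1762  0.1677] F [-0.3  0.3 -1.7] w 0.14 q [-0.13  0.33  0.44  2.04 -0.2   0.81  1.71]
tool shift cm [3.37 0.01 0.05] turn [ 0.002 -0.001 -0.002]
```

In the hole, no side force.

Call:
apply_moves(travel=[[0.9,0,0],[0.9,0,0],[0.8,0,0],[0.4,0,0],[0,0,0]], turn=[[0,0,0],[0,0,0],[0,0,0],[0,0,0],[0,0,0]], grip=[1,1,1,1,1])

```text
t: 17.48
eef_pos: [0.482, -0.1764, 0.134]
tool_rot: [0.7, 0.101, 0.7, -0.1]
contact_force: [0.3, -0.5, -2.6]
gripper_width: 0.137
```

Call:
apply_moves(travel=[[0.1,0,0],[0,0,0]], turn=[[0,0,0],[0,0,0]], grip=[1,1])

```text
t: 17.65
eef_pos: [0.482, -0.1765, 0.1327]
tool_rot: [0.7, 0.101, 0.7, -0.1]
contact_force: [0.1, 0.4, -1.1]
gripper_width: 0.135
```

Call:
apply_moves(travel=[[0,0,0],[0,0,0],[0,0,0],[0,0,0],[0,0,0],[0,0,0],[0,0,0],[0,0,0]], turn=[[0,0,0],[0,0,0],[0,0,0],[0,0,0],[0,0,0],[0,0,0],[0,0,0],[0,0,0]], grip=[0.7,0.4,0,0,0,0,0,0])

```text
t: 18.32
eef_pos: [0.484, -0.1769, 0.1352]
tool_rot: [0.701, 0.101, 0.698, -0.1]
contact_force: [-0.4, -0.4, 0.2]
gripper_width: 0.995
```

Call:
apply_moves(travel=[[-1.5,0,0],[-2.0,0,0],[-2.5,0,0],[-3.0,0,0],[-3.0,0,0],[0,0,0],[0,0,0],[0,0,0]], turn=[[0,0,0],[0,0,0],[0,0,0],[0,0,0],[0,0,0],[0,0,0],[0,0,0],[0,0,0]], grip=[0,0,0,0,0,0,0,0])

```text
t: 18.98
eef_pos: [0.4822, -0.177, 0.2594]
tool_rot: [0.7, 0.101, 0.7, -0.1]
contact_force: [-0.9, 0.2, -0.0]
gripper_width: 0.999
```

```bash
python3 - <<'E'
from h import *
a=snap("wrist","w9.png"); plan([.4823,-.1762,.134],np.pi/2-.287)
C=cam("wrist"); print("pred cap px",proj(C,[.4788,-.1754,.167]))
b=snap("side","w9s.png")[225:325,220:360]
cv2.imwrite("pics/w9m.png",np.hstack([a[120:320,180:380],cv2.resize(b,(280,200))])[:,:,::-1])
E
```

```text
t 19.03 pos [ 0.4819 -0.1768  0.2588] F [ 0.3 -0.3 -0.2] w 0.996 q [-0.18  0.21  0.48  1.95 -0.12  1.01  1.64]
tool shift cm [12.49  0.05  0.03] turn [ 0.001 -0.    -0.002]
pred cap px [283.8891508  220.14089472]
```

View pics/w9m.png

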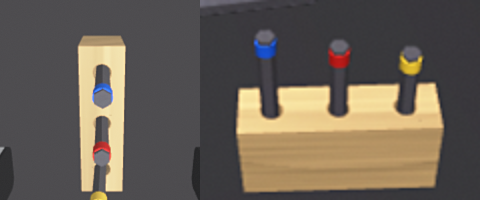

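The blue punch stands upright in its hole: cap at about (283,218) in the full wrist frame, predicted (284,220). The other two punches haven't moved and the gripper is clear. Handing in.

```bash
python3 -c "
from station import bot; print(bot.hand_in())"
```

```text
the job is handed in; nothing more can be done
None
```

I drove the pin down to about 36.6 mm, stood the blue-banded punch back in its hole in the small rack, and handed the job in at about 19 s. The hand-in gives no verdict.

- **Pin depth:** I worked this out from how far the arm travelled and did not see it directly. The reference was a light touch on the hub top, with about 1 mm allowed for the hub sinking. A second touch afterwards came within about 0.5 mm of the first, so the punch had not slipped in the grip.
- **Force:** the readings while pressing stayed below about 17 N, against the 30 N limit. They are taken at the end of each move call, so a brief peak in between would not show. A sideways force of up to about 5 N from the bore wall was present throughout.
- **Last pictures:** the blue-banded punch stands upright in its original hole, released. The gripper is open and 12 cm above it. The red and yellow punches look unmoved. I did not check the hammer, bearing, pinion, can or gland again, but the arm never worked near them.
- **Disagreement:** the first rough estimate of the fixture's angle from the fixed cameras was off (-0.23 against about -0.17 rad). It did not matter, because I located the bore with the wrist camera, whose prediction matched the picture to within a pixel.

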